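# Lay a welded leg down against the bench stop

## Task

Tip the standing red welded leg over the yellow stop bar, pushing with the fingertips, so that it comes down gently (eased down, not left to fall) and lies flat on its side across the bar with its white tab pointing up. Its foot plate must end flush and square against the bar. Do not grip or lift the leg off the bench, and leave everything else where it is.

Things in the scene. Friction and masses are not known exactly. Their poses are not given: they have to be found in the camera images.
- leg: Welded steel leg, 210 mm tall, 0.76-0.99 kg, standing on its foot plate (80 x 80 x 12 mm, centred). Origin: centre of the foot plate's underside; z up the leg, x to its front (the side to lie on the bench), tab at the back. Red tube 40 x 40 mm on the axis. Centre of mass about x -3, z 70 mm: tipped about the foot's front lower edge it overbalances near 0.55 rad, then falls unless held back.
- corner (a point): Inner corner where the tab's upper face meets the tube's back (leg frame -20, 0, 170 mm; axes as the leg's). White tab: 6 mm plate, 60 mm wide (y), sticking out 45 mm from the tube's back, upper face at z 170, 40 mm below the top. A shut fingertip nested in this corner can push the tube, then hold the leg back by the tab to the end (nearer the tab's tip the foot slides less).
- toe (a point): Middle of the foot plate's front edge, on the plate's upper face (leg frame 40, 0, 12 mm; axes as the leg's). This face must end against the bar. Lying down, the front edges of foot and head plate carry the leg: its tube is then 20 to 60 mm above the bench, the foot plate reaches up to 80 mm, the tab to 105 mm.
- head (a point): On the head plate's upper face (leg frame 10, 0, 210 mm; axes as the leg's), its middle. Head plate 60 (x) x 80 (y) x 3 mm, from x -20 (flush with the tube's back) to x +40 mm (level with the foot plate's front edge).
- stop: Yellow bar fixed to the bench, 20 (x) x 180 (y) x 12 mm high, a 4 mm bolt head near each end (y +-76). Origin: centre of its underside. Its x axis points the way the leg must be tipped. The leg stands on its -x side, facing it within 0.12 rad, within 20 mm of its middle, foot plate 16 to 40 mm short of the bar's -x face (x = -10 mm). The bar fits under the lying leg's tube.
- offcut: square steel tube offcut, 40 x 40 x 85 mm, standing on the bench beyond the work; origin at centre of its underside. Bystander.
- spray_can: blue-labelled can, 66 mm across, 170 mm tall, standing beyond the work; origin at centre of its underside. Bystander.
- wrench: steel wrench lying on the robot's side of the work, about 180 mm long; origin about its middle. Bystander.
- magnet: orange angle magnet, 90 x 22 mm, 90 mm tall, on the robot's side of the work; origin at its underside. Bystander.
- brush: brush lying at the right of the bench. Bystander.
- tin: open aluminium cup, 80 mm across, 90 mm tall, at the left of the bench; origin at centre of its underside. Bystander.
Things that resemble listed ones, but are neither listed nor needed, are in the scene too. What is meant by the leg is not brown, and is the smaller of those in its own colour. There is more than one size of the stop; the job needs the smaller.

How it is judged:
By the outcome, as a careful person would: the job done as asked, in the order asked, and still so for the second after the job is handed in, with the robot touching nothing.
It also fails if it takes over 58 s, if anything falls off the work surface, if the arm or the gripper's body presses on something with over 40 N, if the wrist force passes 120 N, or if a joint passes its speed limit or range.

## Robot

A 6-joint arm with a two-finger parallel gripper is mounted at the origin on the work surface. World frame = base frame: x ahead of the robot, y to its left, z up, the work surface at z = 0. Lengths are in mm, angles in rad, forces in N, time in s.
With the tool pointing down it reaches from about 400 to 825 mm from the base axis. Payload 7 kg.
Tool frame: the origin (TCP) lies at the very end of the fingers, on their centre line; the grasp point (between the pads) lies 19 mm behind it; z points along the fingers, y is the line along which they close (so a half turn about z gives the same grasp; the last joint's range is limited). The gripper opens to 88 mm and grips with 3 to 60 N. Pads are 19 mm wide; open, the fingers measure 130 mm over their backs; the gripper's body (78 mm by 193 mm) begins 47 mm behind the grasp point.
Start: joints at [-0.96, 0.359, 0.012, 0, -1.224, -0.288], TCP at [214.099, -640.123, 226.561] pointing down, gripper open.
Joint ranges: [-3.07, 3.07], [-1.43, 2.12], [-1.02, 1.25], [-3.03, 1.67], [-3.05, -0], [-3.03, 3.03]. Speed limits (rad/s): [2.39, 2.39, 3.01, 3.14, 3.14, 3.14].

## Interface

Orientations are given as a unit quaternion [x, y, z, w].
In Python, from plant import bot gives the robot as it stands. Calls block until the motion is done:
- bot.move_ptp(position, orientation): joint-space move of the TCP to a pose.
- bot.line_to(position, velocity=150, ori=None): straight line of the TCP; ori=None keeps the orientation; velocity is the mean speed in mm/s.
- bot.move_joints(angles): joint-space move.
- bot.move_gripper(opening, force=None): finger opening in mm; force is the grip in N (None keeps the last); returns when the fingers have stopped.
- bot.pause(seconds).
- bot.solve_ik(position, orientation): joint angles nearest the present ones, or None.
- bot.read_state(): the state.
- bot.camera(name): name is "scene" or "side" or "wrist"; returns the picture (400x640x3 uint8, red, green, blue); there is no depth.
- bot.get_calibration(name): a dict with "fx", "fy", "cx", "cy" (pixels), "view" (4x4, takes a point from world to camera coordinates); the wrist camera has in their place "T_tool_cam" (4x4, takes a point from camera to tool coordinates, whose origin is the TCP and whose axes are the flange's). Camera axes: x right, y up, looking along -z (the intrinsics and any distortion apply to the point x, -y, -z); pixel columns grow to the right and rows downward; lengths in mm; the calibration is good to about 2 mm. The wrist camera is an equidistant fisheye: a pixel r from the principal point sees the ray r / f radians off the axis. A picture is of the moment at which its call begins: read the wrist's pose just before it. get_calibration takes no time and is no camera call.
A pose or a line that the arm cannot do raises bot.Unreachable and nothing moves.
- bot.close_job(): hands the job in; it is judged then, once.
The state is a dict: "t": time; "joint_pos": joint angles; "qvel": joint speeds; "tau": joint torques, N m; "tcp_pos": TCP position; "eef_rot": TCP orientation; "contact_force": force on the tool from outside, world axes, zero at the start; "moment": the same for the moment, N m; "width": finger opening in mm; "finger_force": force on a finger pad.
Only numpy, scipy, OpenCV 4.12 (cv2) and the standard library are available. Lean on these libraries where they do the work, as an engineer would, in place of code of your own. Each camera call takes 0.05 s, during which the arm holds its last target. There are 200 camera calls.

## Working session

There is one attempt and no reset: what is moved stays moved. The work goes in short steps, each a Python script; the robot and the scene stay as the last script left them, time stands still between calls to the robot, and variables do not carry over. Pictures are saved under pics/ and viewed, at most 10 in all, crops included, and the job is handed in when it is done.

```bash
ls; mkdir -p pics; python3 - <<'E'
from plant import bot
import cv2,numpy as np
for n in ("scene","side"):
    cv2.imwrite(f"pics/{n}0.png",bot.camera(n)[:,:,::-1]); c=bot.get_calibration(n); print(n,{k:np.round(v,3).tolist() if not isinstance(v,str) else v for k,v in c.items()})
print(bot.get_calibration("wrist")); print(bot.read_state())
E
```

```text
pics
scene {'fx': 423.169, 'fy': 423.169, 'cx': 311.043, 'cy': 191.259, 'view': [[-0.492, 0.87, 0.018, 232.173], [-0.573, -0.34, 0.746, 191.833], [0.655, 0.356, 0.666, -1614.452], [0.0, 0.0, 0.0, 1.0]]}
side {'fx': 453.174, 'fy': 453.174, 'cx': 317.972, 'cy': 195.673, 'view': [[-0.964, -0.263, -0.02, 497.03], [0.182, -0.717, 0.673, -173.278], [-0.192, 0.645, 0.739, -1122.974], [0.0, 0.0, 0.0, 1.0]]}
{'fx': 309.70691628693146, 'fy': 309.70691628693146, 'cx': 314.0892406697904, 'cy': 199.3628692630611, 'T_tool_cam': array([[-1.28427618e-04,  9.67694308e-01,  2.52126375e-01,
         6.70452797e+01],
       [ 9.99999869e-01, -5.32697239e-07,  5.11422453e-04,
         5.22907301e-01],
       [ 4.95034904e-04,  2.52126408e-01, -9.67694182e-01,
        -1.56878645e+02],
       [ 0.00000000e+00,  0.00000000e+00,  0.00000000e+00,
         1.00000000e+00]])}
{'t': 0.1, 'joint_pos': array([-9.59883632e-01,  3.59321202e-01,  1.11365915e-02, -3.03304640e-04,
       -1.22412508e+00, -2.88135742e-01]), 'qvel': array([ 0.00079274, -0.00229444,  0.00144199,  0.00021147, -0.00049984,
        0.00038927]), 'tau': array([-5.79594744e-04, -5.84161949e+01,  2.93751544e+01,  7.01551616e+00,
        1.02000881e-02, -6.11852806e-05]), 'tcp_pos': array([ 213.95732379, -639.71428167,  225.70744886]), 'eef_rot': array([-1.60637783e-01,  9.87013125e-01,  7.43471463e-04, -2.00381712e-04]), 'contact_force': array([-0.30034382, -0.0657712 , -0.0982789 ]), 'moment': array([ 0.01880845,  0.0234182 , -0.00909764]), 'finger_force': 0.0, 'width': 87.26997274609425}
```

View pics/scene0.png

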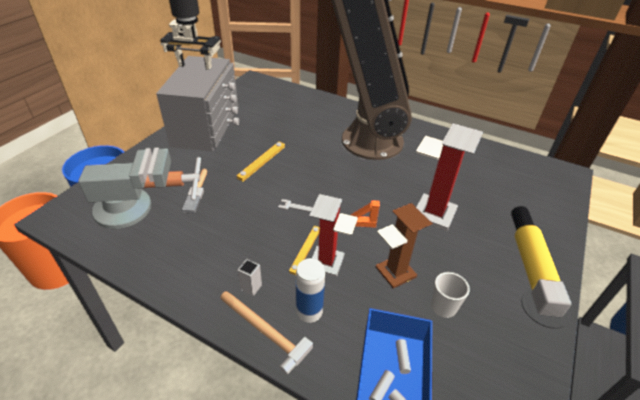

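View pics/side0.png

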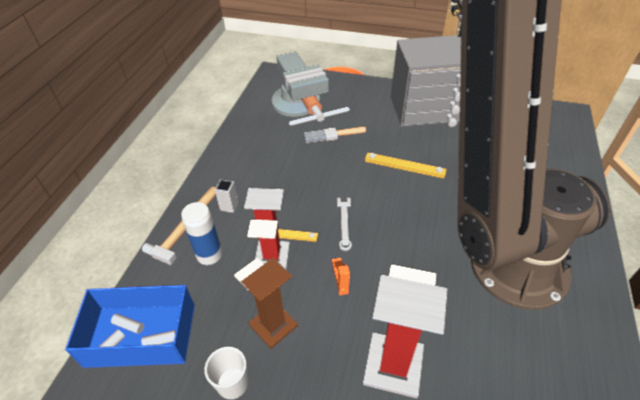

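The small red leg stands at scene (328,262), with its white tab at (345,224). The short yellow bar is next to it at (305,250). In the side view the leg is at (268,240) and the bar at (298,237). The bigger leg, brown leg and long bar are decoys. Next I'll zoom in.

```bash
python3 - <<'E'
import cv2,numpy as np
a=cv2.imread("pics/scene0.png")[185:300,270:400]; b=cv2.imread("pics/side0.png")[170:280,180:340]
a=cv2.resize(a,None,fx=5,fy=5,interpolation=cv2.INTER_CUBIC); b=cv2.resize(b,None,fx=5,fy=5,interpolation=cv2.INTER_CUBIC)
cv2.imwrite("pics/a.png",a); cv2.imwrite("pics/b.png",b)
E
cat > h.py <<'E'
from plant import bot
import cv2,numpy as np
from scipy.spatial.transform import Rotation as R
def ray(n,u,v):
    c=bot.get_calibration(n); d=np.array([(u-c["cx"])/c["fx"],-(v-c["cy"])/c["fy"],-1]); V=np.array(c["view"])
    return -V[:3,:3].T@V[:3,3], V[:3,:3].T@d
def at_z(n,u,v,z):
    o,d=ray(n,u,v); return o+d*(z-o[2])/d[2]
def proj(n,P):
    c=bot.get_calibration(n); V=np.array(c["view"]); p=np.atleast_2d(P)@V[:3,:3].T+V[:3,3]
    return np.c_[c["cx"]+c["fx"]*p[:,0]/-p[:,2], c["cy"]+c["fy"]*p[:,1]/p[:,2]]
E
```

```text
(no output)
```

View pics/a.png

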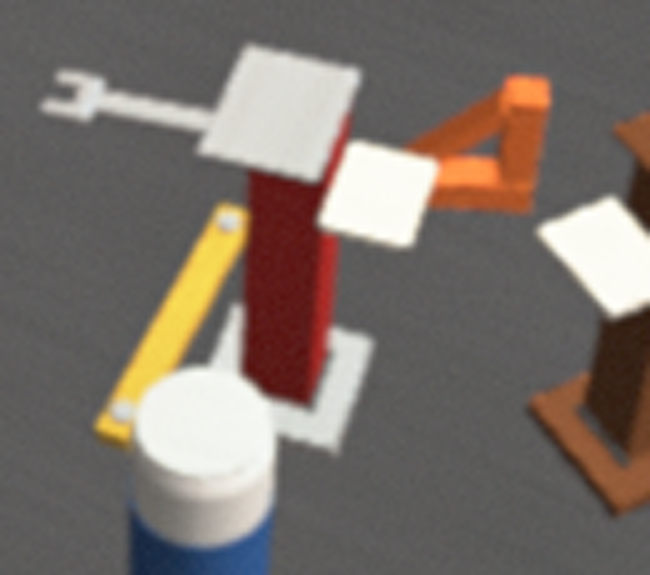

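View pics/b.png

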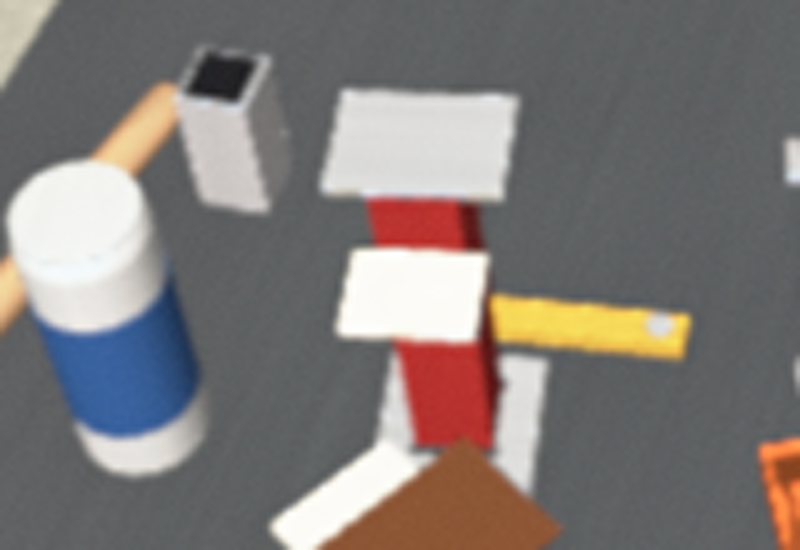

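```bash
cat > fit.py <<'E'
from h import *
from scipy.optimize import least_squares
oa,ob=(270,185),(180,170)
px=lambda o,p:((np.array(p,float)+.5)/5-.5)+o
leg=[("scene",oa,[(248,45),(198,153),(360,70),(318,180),(438,160),(410,247),(373,342)],[(40,-40,210),(40,40,210),(-20,-40,210),(-20,40,210),(-65,-30,170),(-65,30,170),(-40,-40,12)]),
("side",ob,[(340,90),(518,96),(503,200),(320,193),(350,250),(490,253),(476,341),(337,335)],[(40,40,210),(40,-40,210),(-20,-40,210),(-20,40,210),(-20,30,170),(-20,-30,170),(-65,-30,170),(-65,30,170)])]
bar=[("scene",oa,[(229,220),(123,409),(97,428)],[(0,-76,15),(0,76,15),(10,90,12)]),
("side",ob,[(659,325),(690,315)],[(0,-76,15),(10,-90,12)])]
def tf(q,P):
    c,s=np.cos(q[2]),np.sin(q[2]); P=np.array(P,float); return np.c_[q[0]+c*P[:,0]-s*P[:,1],q[1]+s*P[:,0]+c*P[:,1],P[:,2]]
def fit(sets):
    f=lambda q:np.concatenate([(proj(n,tf(q,P))-[px(o,u) for u in U]).ravel() for n,o,U,P in sets])
    s=least_squares(f,[*at_z("scene",330,260,0)[:2],-1.57],x_scale=[10,10,.1]); print(np.round(s.x,4),np.round(s.fun,1).tolist()); return s.x
L=fit(leg);B=fit(bar)
fit(leg[:1]);fit(leg[1:]);fit(bar[:1])
c,s=np.cos(B[2]),np.sin(B[2]); d=L[:2]-B[:2]; print("leg in bar frame",c*d[0]+s*d[1],-s*d[0]+c*d[1],L[2]-B[2])
print("can",[at_z("scene",*px(oa,(205,420)),170),at_z("side",*px(ob,(77,213)),170)],"magnet",at_z("scene",*px(oa,(525,90)),90), at_z("scene",*px(oa,(530,205)),0))
print("brown head centre",at_z("side",267,280,210))
E
python3 fit.py
```

```text
[603.3795 125.13    -1.3615] [0.5, 0.1, 1.0, -0.3, 1.1, 0.3, 1.1, 0.0, 0.7, 0.3, 0.8, -0.4, 0.6, -0.8, 0.2, -0.1, -0.5, -0.3, -0.5, -1.1, -0.2, -0.8, 0.7, -0.4, -0.8, -0.2, -0.5, -1.8, 0.0, -1.5]
[596.3695  52.7842  -1.4581] [0.6, 0.2, 0.3, 0.0, -0.1, -0.5, -0.0, -0.5, -0.3, -0.2]
[604.7124 123.5216  -1.3661] [-0.2, 0.2, 0.0, -0.3, 0.3, 0.4, 0.2, 0.1, -0.1, 0.5, -0.1, -0.2, -0.1, -0.6]
[602.1551 127.2375  -1.3603] [0.3, 0.6, -0.3, 0.4, -0.3, -0.3, -0.1, 0.0, 0.9, 0.4, -0.6, 0.6, -0.2, -0.9, 0.2, -0.6]
[596.9738  51.8876  -1.4451] [-0.1, 0.1, 0.2, 0.2, -0.1, -0.3]
leg in bar frame -71.09924685540314 15.098484755205149 0.09664770633280795
can [array([762.41000186, 159.5548606 , 170.        ]), array([759.18057787, 163.03645219, 170.        ])] magnet [406.56805258 172.85726252  90.        ] [405.24241848 187.11295606   0.        ]
brown head centre [526.32045373 313.57320581 210.        ]
```

The fit is good. In the bar frame the leg is at (-71, 15) with yaw +0.097, a 21 mm gap that agrees with the spec. Next I'll nest the shut fingertip above the tab and feel for the tube.

```bash
cat >> h.py <<'E'
L=np.array([603.4,125.1]); YL=-1.3615; B=np.array([596.4,52.8]); YB=-1.4581
ex=lambda y:np.array([np.cos(y),np.sin(y),0]); ey=lambda y:np.array([-np.sin(y),np.cos(y),0])
def ori(y,sgn=1):
    z=np.array([0,0,-1.]); yy=sgn*ey(y); return R.from_matrix(np.c_[np.cross(yy,z),yy,z]).as_quat()
def wl(s,h,l=0): return np.array([*L,0])+s*ex(YL)+l*ey(YL)+np.array([0,0,h])
def wb(s,h,l=0): return np.array([*B,0])+s*ex(YB)+l*ey(YB)+np.array([0,0,h])
def F(): 
    s=bot.read_state(); return s["contact_force"]
def tip(th,g=1.5):
    # TCP (s,h) of a vertical fingertip 19 mm deep: nested, later climbing towards the tab's tip
    b=19*np.cos(th) if th<.5 else np.interp(th,[.5,1.57],[19*np.cos(.5),34])
    x,z=-20-b,170+g; c,s=np.cos(th),np.sin(th)
    return 40+(x-40)*c+z*s+9.5, (40-x)*s+z*c
E
python3 - <<'E'
from h import *
print("offcut",at_z("side",225,185,85))
for sg in (1,-1):
    print(sg,[None if (q:=bot.solve_ik(wl(*tip(t)),ori(YL,sg))) is None else np.round(q,2).tolist() for t in (0,.8,1.57)], bot.solve_ik(wb(-70,30,15),ori(YB,sg)) is not None)
E
```

```text
offcut [772.96094475  -5.80717731  85.        ]
1 [[0.57, 0.3, -0.2, 0.0, -1.07, 2.78], [0.33, 0.32, -0.17, 0.0, -1.09, 3.02], None] True
-1 [[0.57, 0.3, -0.2, 0.0, -1.07, -0.36], [0.33, 0.32, -0.17, 0.0, -1.09, -0.12], [0.16, 0.43, -0.2, 0.0, -0.94, 0.05]] True
```

```bash
python3 - <<'E'
from h import *
o=ori(YL,-1)
bot.move_gripper(0,20)
p=bot.read_state()["tcp_pos"]; bot.line_to([p[0],p[1],330],velocity=300)
bot.move_ptp(wl(-39,330),o); bot.line_to(wl(-39,250),velocity=200); bot.pause(.2)
f0=F(); bot.line_to(wl(-39,173.5),velocity=100); bot.pause(.2)
print(bot.read_state()["t"],bot.read_state()["width"],bot.read_state()["tcp_pos"],wl(-39,173.5),f0,F()); f0=F()
for s in np.arange(-38,-18,1.):
    bot.line_to(wl(s,173),velocity=15); d=(F()-f0)@ex(YL); print(s,round(d,2))
    if d<-1.2: break
print(bot.read_state()["t"],bot.read_state()["tcp_pos"],(bot.read_state()["tcp_pos"]-wl(0,0))@ex(YL))
cv2.imwrite("pics/n.png",cv2.resize(bot.camera("side")[130:290,180:370,::-1],None,fx=3,fy=3,interpolation=2))
E
```

```text
7.0 0.6444038879880529 [595.60699649 163.43395243 174.22235062] [595.29690627 163.24891705 173.5       ] [ 0.34659342 -0.37633745  0.9724757 ] [-0.75919138  0.17519383  0.33988981]
-38.0 0.63
-37.0 0.57
-36.0 0.14
-35.0 0.3
-34.0 0.46
-33.0 0.09
-32.0 0.43
-31.0 0.68
-30.0 0.31
-29.0 -2.07
9.5 [597.3709951  153.71548243 173.01655956] -29.243673265185603
```

View pics/n.png

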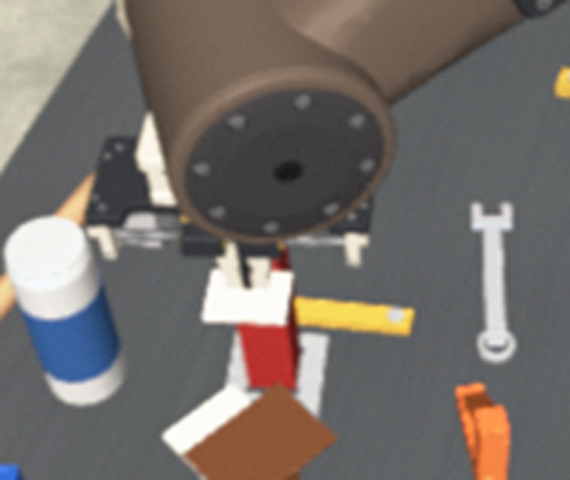

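The shut fingertips sit at (245,272), centred on the white tab at (205–292, 295), and they touch the tube where predicted. Now I'll tip it.

```bash
cat >> h.py <<'E'
def run(ths,v,off=0.3):
    for t in ths:
        s,h=tip(t); bot.line_to(wl(s+off,h),velocity=v); f=F(); print(round(t,2),"fx %.1f fy %.1f fz %.1f"%(f@ex(YL),f@ey(YL),f[2]))
        if np.linalg.norm(f)>25: print("HIGH"); break
    print(bot.read_state()["t"])
E
python3 - <<'E'
from h import *
run(np.arange(.06,.97,.06),30)
cv2.imwrite("pics/m.png",np.hstack([cv2.resize(bot.camera("side")[130:290,210:370,::-1],None,fx=2.5,fy=2.5,interpolation=2),cv2.resize(bot.camera("scene")[150:310,230:390,::-1],None,fx=2.5,fy=2.5,interpolation=2)]))
E
```

```text
0.06 fx -1.2 fy 0.1 fz 1.2
0.12 fx -1.9 fy -0.4 fz 0.7
0.18 fx -1.2 fy -0.4 fz 0.5
0.24 fx -0.8 fy -0.1 fz 0.2
0.3 fx -1.1 fy 0.1 fz -0.7
0.36 fx -1.0 fy 0.2 fz 0.1
0.42 fx -0.6 fy -0.1 fz 0.5
0.48 fx 0.2 fy 0.6 fz 1.0
0.54 fx 0.2 fy -0.1 fz 0.0
0.6 fx -0.1 fy 0.5 fz 0.8
0.66 fx 0.1 fy -0.5 fz -0.4
0.72 fx 1.2 fy 0.2 fz -0.6
0.78 fx 0.9 fy 0.3 fz -0.2
0.84 fx 0.8 fy 0.5 fz 0.1
0.9 fx 1.8 fy -0.2 fz -0.3
0.96 fx 1.7 fy 0.2 fz -0.9
17.825
```

View pics/m.png

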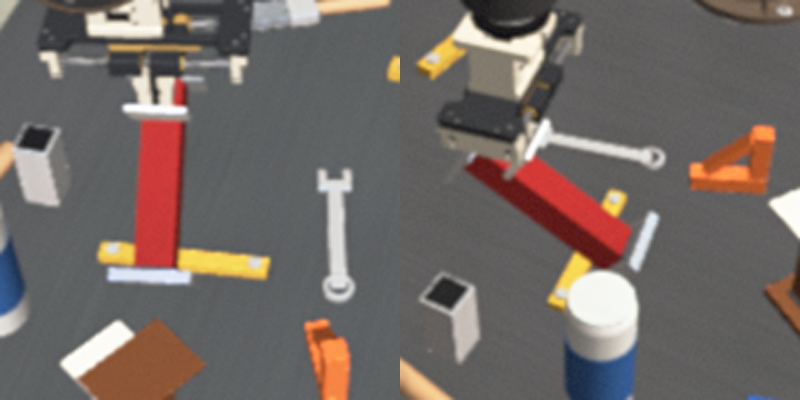

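In the side view the leg is tilted, with the tab at (125–187,110) resting against the fingertips and the foot strip at (108–190,275) just behind the bar. I'll check the tilt and slide against the model before lowering it.

```bash
python3 - <<'E'
from h import *
def lp(th,x,y,z,sl=0): c,s=np.cos(th),np.sin(th); return wl(40+(x-40)*c+z*s+sl,(40-x)*s+z*c,y)
for th,sl in ((.96,0),(1.05,-10),(1.1,0)):
    P=[lp(th,-40,40,0,sl),lp(th,-40,-40,0,sl),lp(th,40,40,12,sl),lp(th,-65,30,170,sl),lp(th,-65,-30,170,sl)]
    print(th,sl,np.round((proj("side",P)-[210,130])*2.5).tolist(), np.round((proj("scene",[P[0],P[1],P[3],P[4]])-[230,150])*2.5).tolist())
E
```

```text
0.96 0 [[107.0, 279.0], [188.0, 282.0], [122.0, 270.0], [121.0, 104.0], [183.0, 105.0]] [[240.0, 271.0], [260.0, 216.0], [127.0, 157.0], [148.0, 118.0]]
1.05 -10 [[106.0, 280.0], [187.0, 283.0], [121.0, 277.0], [123.0, 105.0], [184.0, 106.0]] [[244.0, 269.0], [264.0, 215.0], [122.0, 161.0], [142.0, 122.0]]
1.1 0 [[108.0, 268.0], [189.0, 271.0], [122.0, 270.0], [126.0, 95.0], [186.0, 97.0]] [[231.0, 265.0], [252.0, 211.0], [105.0, 160.0], [126.0, 122.0]]
```

The picture matches 0.96 rad with no noticeable slide, so I'll keep lowering slowly.

```bash
python3 - <<'E'
from h import *
run(np.arange(1.01,1.32,.05),22)
cv2.imwrite("pics/m2.png",np.hstack([cv2.resize(bot.camera("side")[130:290,210:370,::-1],None,fx=2.5,fy=2.5,interpolation=2),cv2.resize(bot.camera("scene")[150:310,230:390,::-1],None,fx=2.5,fy=2.5,interpolation=2)]))
def lp(th,x,y,z,sl=0): c,s=np.cos(th),np.sin(th); return wl(40+(x-40)*c+z*s+sl,(40-x)*s+z*c,y)
for th,sl in ((1.31,0),(1.4,-10),(1.55,-25)):
    P=[lp(th,-40,40,0,sl),lp(th,-40,-40,0,sl),lp(th,40,40,0,sl),lp(th,-65,30,170,sl),lp(th,-65,-30,170,sl)]
    print(th,sl,np.round((proj("side",P)-[210,130])*2.5).tolist(), np.round((proj("scene",P)-[230,150])*2.5+[400,0]).tolist())
E
```

```text
1.01 fx 1.6 fy -1.6 fz 0.2
1.06 fx 2.7 fy 0.7 fz -0.0
1.11 fx 3.4 fy 0.5 fz -0.6
1.16 fx 1.7 fy 0.2 fz -0.1
1.21 fx 2.3 fy -1.0 fz 0.5
1.26 fx 1.9 fy -0.2 fz -0.9
1.31 fx 2.8 fy -0.0 fz -1.2
21.8083
1.31 0 [[109.0, 251.0], [190.0, 254.0], [121.0, 281.0], [134.0, 90.0], [192.0, 92.0]] [[617.0, 257.0], [638.0, 203.0], [597.0, 299.0], [476.0, 170.0], [497.0, 132.0]]
1.4 -10 [[109.0, 253.0], [190.0, 255.0], [120.0, 289.0], [136.0, 98.0], [193.0, 99.0]] [[620.0, 257.0], [641.0, 203.0], [606.0, 301.0], [474.0, 178.0], [496.0, 141.0]]
1.55 -25 [[108.0, 255.0], [189.0, 257.0], [118.0, 301.0], [138.0, 112.0], [195.0, 113.0]] [[623.0, 257.0], [644.0, 203.0], [619.0, 304.0], [473.0, 193.0], [494.0, 156.0]]
```

View pics/m2.png

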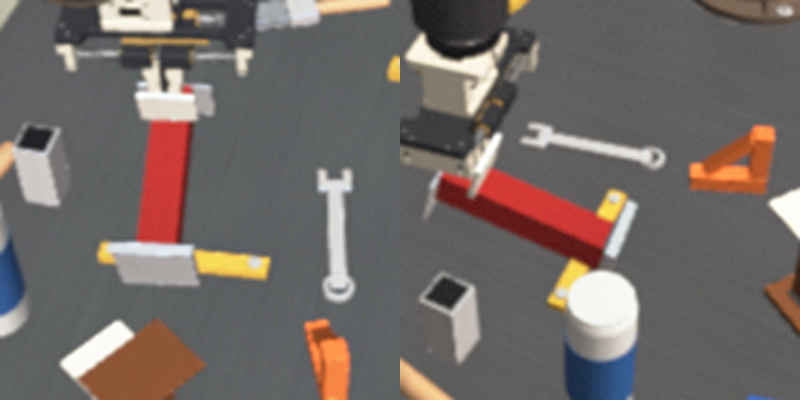

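The tilt is about 1.3 rad, the tab at (137–195,105) is still held, and the foot at (121–200,283) hasn't slid back. I'll finish lowering and then back off.

```bash
python3 - <<'E'
from h import *
run(np.arange(1.35,1.575,.04),15)
s,h=tip(1.57)
for k in range(1,9):
    bot.line_to(wl(s+.3+1.5*k,h),velocity=12); print(k,round(float(F()@ex(YL)),2))
bot.line_to(wl(s+12,200),velocity=150)
bot.move_gripper(42)
bot.line_to(wl(-60,200),velocity=300); 
print(bot.read_state()["t"])
bot.move_ptp(wb(-110,230,15),ori(YB,-1)); print(bot.read_state()["t"])
sd=bot.camera("side"); sc=bot.camera("scene")
cv2.imwrite("pics/m3.png",np.hstack([cv2.resize(a[150:270,y:y+130,::-1],None,fx=3,fy=3,interpolation=2) for a,y in ((sd,210),(sc,235))]))
E
```

```text
1.35 fx 1.8 fy -0.4 fz -1.6
1.39 fx 3.0 fy -0.4 fz -1.4
1.43 fx 2.2 fy 0.6 fz -1.3
1.47 fx 2.3 fy -0.1 fz -1.7
1.51 fx 2.9 fy -0.9 fz -1.2
1.55 fx 2.9 fy 0.3 fz -1.5
25.7
1 1.16
2 0.27
3 -0.26
4 -0.7
5 -0.13
6 -0.7
7 -0.38
8 0.62
31.0167
31.2917
```

View pics/m3.png

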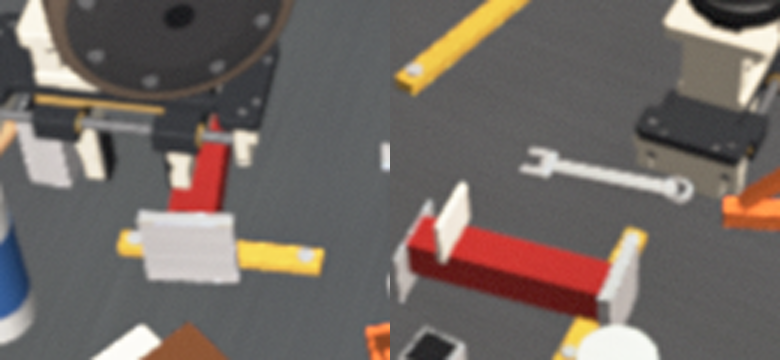

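The leg lies flat with its tab up. The foot underside's lower edge is at side crop (148,278)–(235,283). I'll locate the foot and push it square against the bar with two spread fingertips.

```bash
python3 - <<'E'
from h import *
P=[at_z("side",210+u/3-.3,150+v/3-.3,0) for u,v in ((148,279),(236,284))]
l=[float((p-wb(0,0))@ey(YB)) for p in P]; print([((p-wb(0,0))@ex(YB),(p-wb(0,0))@ey(YB)) for p in P])
c=float(np.clip(np.mean(l),5,20)); print(c)
bot.line_to(wb(-72,60,c),velocity=200); bot.line_to(wb(-72,30,c),velocity=80); bot.pause(.2); f0=F()
bot.line_to(wb(-55,30,c),velocity=40); s=-55
while s<-26:
    s+=1; bot.line_to(wb(s,30,c),velocity=20); f=F()-f0; d=f@ex(YB); print(s,"%.1f %.1f %.1f"%(d,f@ey(YB),bot.read_state()["moment"][2]))
    if d<-14: break
x=bot.read_state(); print(x["t"],(x["tcp_pos"]-wb(0,0))@ex(YB),x["width"])
E
```

```text
[(np.float64(-35.60623203017475), np.float64(57.44483660065816)), (np.float64(-30.21425119806384), np.float64(-19.815049451438423))]
18.81489357460987
-54 -0.1 -1.0 -0.0
-53 0.0 0.3 -0.1
-52 0.1 0.3 -0.0
-51 -0.0 0.0 -0.0
-50 0.8 0.2 0.1
-49 0.6 -1.0 0.0
-48 0.1 0.5 0.0
-47 -0.2 0.8 0.0
-46 -0.4 -0.6 -0.0
-45 0.5 -0.2 0.0
-44 -3.6 -0.4 0.1
-43 -5.5 0.3 0.2
-42 -5.8 0.9 0.2
-41 -4.6 1.5 0.2
-40 -4.7 1.7 0.2
-39 -4.4 2.1 0.2
-38 -5.3 1.8 0.2
-37 -6.1 2.4 0.2
-36 -8.6 0.2 0.4
-35 -11.0 1.3 0.4
-34 -11.1 2.0 0.5
-33 -11.5 2.5 0.4
-32 -11.9 1.5 0.5
-31 -15.3 1.4 0.6
39.7167 -33.16615416215443 42.172206706476224
```

```bash
python3 - <<'E'
from h import *
c=18.8; s=-31
while s<-24:
    s+=1; bot.line_to(wb(s,30,c),velocity=15); x=bot.read_state(); f=x["contact_force"]; d=f@ex(YB); print(s,"%.1f %.1f %.2f tcp %.2f"%(d,f@ey(YB),x["moment"][2],(x["tcp_pos"]-wb(0,0))@ex(YB)), np.round(R.from_quat(x["eef_rot"]).as_matrix()[:2,1]@ex(YB)[:2],4))
    if d<-26: break
print(x["t"])
bot.line_to(wb(-45,30,c),velocity=40);bot.line_to(wb(-90,160,c),velocity=200); bot.line_to(wb(-230,320,c),velocity=300)
q=bot.read_state(); w=bot.camera("side"); print(q["t"])
cv2.imwrite("pics/e.png",cv2.resize(w[170:260,210:340,::-1],None,fx=6,fy=6,interpolation=2))
sc=bot.camera("scene"); cv2.imwrite("pics/e2.png",cv2.resize(sc[185:285,230:340,::-1],None,fx=6,fy=6,interpolation=2))
E
```

```text
-30 -19.5 -0.2 0.73 tcp -33.13 0.0018
-29 -24.5 -1.0 0.91 tcp -33.04 0.0023
-28 -29.3 -1.9 1.02 tcp -33.00 0.0028
40.4667
42.7417
```

View pics/e.png

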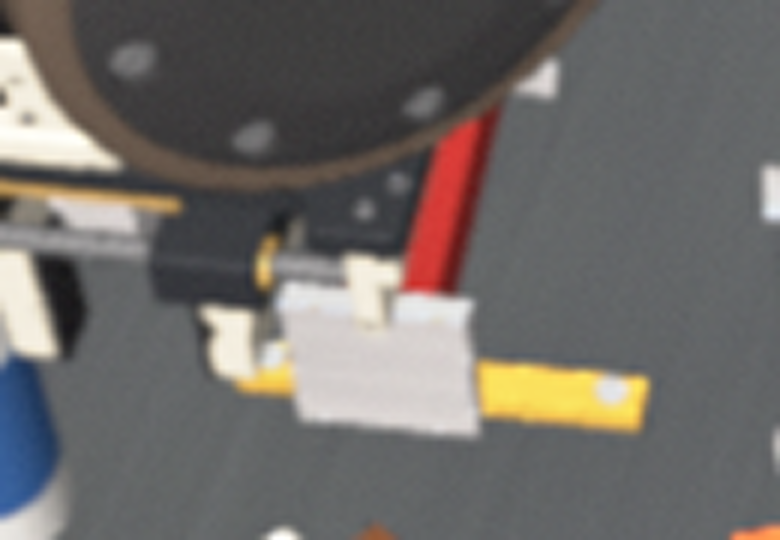

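View pics/e2.png

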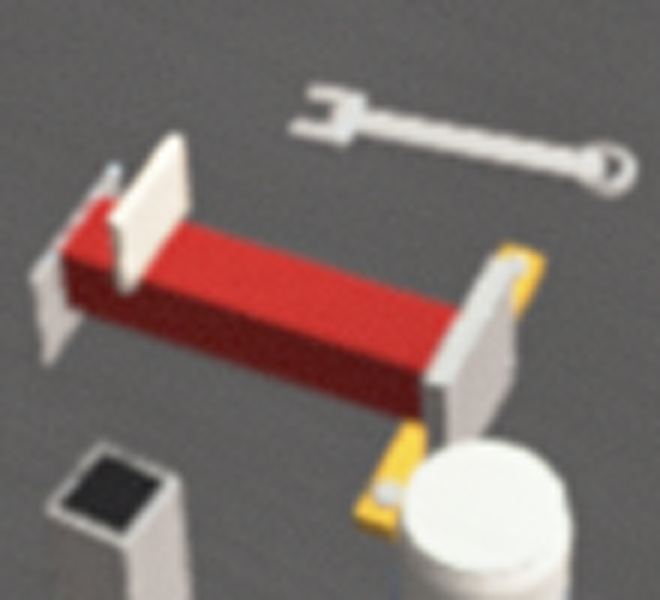

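The leg is lying across the bar with its tab up and its foot seated. The moment shows the push was mostly on one finger, so one centred push with shut fingertips will make sure both corners are flush.

```bash
python3 - <<'E'
from h import *
c=17
bot.move_gripper(0)
bot.line_to(wb(-75,110,c),velocity=350); bot.line_to(wb(-48,32,c),velocity=200); bot.line_to(wb(-37,32,c),velocity=30); s=-37
while s<-24:
    s+=1; bot.line_to(wb(s,32,c),velocity=25); x=bot.read_state(); f=x["contact_force"]; d=f@ex(YB); print(s,"%.1f %.1f %.2f tcp %.2f"%(d,f@ey(YB),x["moment"][2],(x["tcp_pos"]-wb(0,0))@ex(YB)))
    if d<-22: break
bot.line_to(wb(-48,32,c),velocity=60); bot.line_to(wb(-90,150,c),velocity=250)
print(bot.read_state()["t"],F())
a=bot.camera("scene")
b=cv2.imread("pics/e2.png"); d=np.abs(cv2.resize(a[185:285,230:340,::-1],None,fx=6,fy=6,interpolation=2).astype(int)-b).max(2)
ys,xs=np.where(d[:420]>60); print("changed px",len(xs), (xs.min(),xs.max(),ys.min(),ys.max()) if len(xs) else "")
E
```

```text
-36 -0.1 0.5 0.04 tcp -35.98
-35 -0.2 -0.8 0.02 tcp -34.99
-34 -0.2 0.6 0.00 tcp -33.95
-33 -0.6 0.3 -0.03 tcp -33.07
-32 -6.6 -1.3 0.07 tcp -32.97
-31 -10.3 -2.7 0.11 tcp -32.93
-30 -16.4 -3.8 0.22 tcp -32.90
-29 -20.2 -4.6 0.26 tcp -32.84
-28 -26.5 -6.3 0.34 tcp -32.82
49.0583 [-0.40325304  0.49286083 -1.32726146]
changed px 10392 (np.int64(481), np.int64(659), np.int64(0), np.int64(277))
```

```bash
python3 -c "
from plant import bot
print(bot.close_job())"
```

```text
the job is handed in; nothing more can be done
None
```

I tipped the red leg over and eased it down. It lies flat across the bar with its white tab up, and I handed the job in at about 49 s. Its foot plate was pushed against the bar until a centred 26 N push no longer moved it, so I take it as flush and square, though I took no close-up picture after that last push.

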